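# Load test cartridges into the analyser's feed rail

### The arm

A 6-joint arm with a two-finger parallel gripper is mounted at the origin on the work surface. World frame = base frame: x ahead of the robot, y to its left, z up, the work surface at z = 0. Lengths are in m, angles in rad, forces in N, time in s.
With the tool pointing down it reaches from about 0.3 to 0.775 m from the base axis. Payload 14.6 kg.
Tool frame: the origin (TCP) lies midway between the tips of the shut fingers; the grasp point (between the pads) lies 19 mm behind it; z points along the fingers, y is the line along which they close (so a half turn about z gives the same grasp; the last joint's range is limited). The gripper opens to 85 mm and grips with 20 to 120 N. Pads are 22 mm wide; open, the fingers measure 114 mm over their backs; the gripper's body (76 mm by 85 mm) begins 54 mm behind the grasp point. The pads swing forward as they close: fully open they stand 13 mm farther back than shut.
Start: joints at [1.173, 0.3, 1.521, -0, 1.321, -0.067], TCP at [0.179, 0.52, 0.231] pointing down, gripper open.
Joint ranges: [-3.03, 3.03], [-0.79, 2.21], [0.23, 2.52], [-1.04, 4.18], [0, 3.07], [-2.55, 2.55]. Speed limits (rad/s): [2.22, 2.22, 2.57, 3.14, 3.14, 3.14].

### API

Orientations are given as a unit quaternion [w, x, y, z].
In Python, from rig import monitor, grab_frame, workorder, spotter gives the robot as it stands.
- The arm moves only by the shell command python3 -m handwheel 'ROWS' [FORCE]. ROWS is text: rows parted by semicolons, each of 7 numbers parted by spaces: the turn, a rotation vector about the tool's x, y, z in degrees, then the shift along the tool's x, y, z in mm, then the opening, from 0 (shut) to 1 (fully open). A call has 1 to 12 rows; each row is the pose to reach, as a shift and turn from the pose commanded when the call began, along the tool's axes at that moment; what a row does not reach only later rows make up. A row lasts 1/10 s, in which the tool goes at most 50 mm and 8.59 degrees, less where a joint would pass 70% of its speed; a pose out of reach is approached as far as the arm can. A call with a gripper value outside its range is refused whole. The fingers move at their own pace and stop on an object; FORCE is the grip in N (left out, the last holds). Time passes only in rows, so rows that repeat a pose let the fingers close. It gives the time, the measured TCP pose, the force, the opening and the grip force at its end, in the units of the state.
- monitor.read_state(): the state, without advancing time (a new reading comes with each control period).
- grab_frame(name): name is "scene" or "top"; returns a dict with "pixels" (420x560x3 uint8, blue, green, red), "depth" (420x560 float32, m along the optical axis (not along the pixel's ray), 0 where there is no reading), "intrinsics" (3x3 intrinsics, pixels), "k1" (the pictures are not rectified: a ray, as slopes to the right and down, at radius r is drawn at 1 + k1 r^2 times it, then the intrinsics apply), "rvec" (rotation vector, rad) and "tvec" (3), from world to camera coordinates, as OpenCV has them. Camera axes: x right, y down, z forward; pixel columns grow to the right and rows downward; lengths in m; the calibration is good to about 2 mm. A picture is of the moment at which its call begins.
- workorder.hand_in(): hands the job in; it is judged then, once.
Trained networks look in the newest picture that a camera, given by its name, has taken for a name from the list of things; names that differ only in an ending like _2 or _b are one class to them, and where a whole thing is asked for, a point or a joint stands for the part that bears it (a point fixed in the world has none). Each returns a list of dicts, best first, with "p" (0 to 1); they miss things now and then, are a little off and sometimes report something else, mostly with a low value. They report only what shows in the picture. A call takes as long as a camera call. They do not tell look-alikes from the thing itself.
- spotter.recognise(camera, target): "at" ([x, y, z] in m, in the coordinates of the camera as it stood for that picture, good to about 4 mm: the middle of the surface that is visible of it).
The state is a dict: "clock": time; "joint_pos": joint angles; "qd": joint speeds; "tau": joint torques, N m; "tool_pos": TCP position; "ee_rot": TCP orientation; "contact_force": force on the tool from outside, world axes, zero at the start; "torque": the same for the moment, N m; "finger_gap": finger opening in m; "grip_force": force on a finger pad.
Only numpy, scipy, OpenCV 4.12 (cv2) and the standard library are available. Lean on these libraries where they do the work, as an engineer would, in place of code of your own. Each camera call takes 0.05 s, during which the arm holds its last target. There are 200 camera calls.

### The job

Load both test cartridges into the analyser's sloping feed rail, label up and orange nose leading downhill, and slide them fully home: the first right up against the end stop, the second right up against the first. Let go of them, and leave the other things on the bench where they are.

Things in the scene. Friction and masses are not known exactly. Their poses are not given: they have to be found in the camera images.
- cartridge_a: test cartridge, 64 long x 30 wide x 18 mm high, 40 g: teal block (rear 50 mm, full width and height, square rear end, white label with a black dot on top) with an orange nose (front 14 mm, 22 wide, 13 high). Lies right way up, label up, at a varying yaw. Origin at the centre of its underside (32 mm from each end); x points to the nose tip, z up out of the label
- cartridge_b: second test cartridge, same as the first, 64 long x 30 wide x 18 mm high, 40 g: teal block (rear 50 mm, full width and height, square rear end, white label with a black dot on top) with an orange nose (front 14 mm, 22 wide, 13 high). Lies right way up, label up, at a varying yaw. Origin at the centre of its underside (32 mm from each end); x points to the nose tip, z up out of the label
- nose_a (a point): middle of the nose tip face of cartridge_a, 32 mm ahead of its origin, 6.5 mm above its underside
- nose_b (a point): the same point on cartridge_b
- channel: blue-walled feed rail, fixed, sloping down 20 deg into the analyser's side. Origin: middle of the rail floor at the black end stop, 50 mm above the bench; x downhill along the rail, y across, z square out of the floor. Tube from mouth to stop 120 mm long, inside 36 wide, 23 high; walls 5 thick, 27 high; top lips leave an 18 mm slot. Two cartridges take 128 mm: the last sticks 8 mm out
- mouth (a point): middle of the tube mouth on the rail floor, 120 mm uphill of the stop, 91 mm above the bench; axes as the channel's. Cartridges do not slide down by themselves on this slope: push them, lightly (under 1 N is enough)
- ramp_top (a point): middle of the uphill end of the open loading ramp, on its floor, 95 mm uphill of the mouth, 123 mm above the bench. The ramp has no roof; floor 60 mm wide, side guides only 4 mm high and 4 mm thick, 36 mm apart at the mouth, widening to 52 mm uphill
- rail: rail stand and white analyser, one fixed piece; origin on the bench under the mouth, x level in the downhill direction. Analyser 200 (along x) x 280 x 240 mm high, its near side 155 mm downhill of the origin
- mouse: black computer mouse, 100 x 60 x 30 mm, bystander; origin under its centre
- oil_vial: amber vial, 28 mm diameter, 58 mm high, bystander; origin under its centre
- marker: white marker pen with blue cap, 140 x 14 x 14 mm, lying along its x, bystander; origin underneath, 5 mm from mid-length toward the rear
- slide_carton: white and teal carton, 120 x 80 x 45 mm, bystander; origin under its centre
Not all that is in view belongs to the job. What is shaped like the cartridge_b but blue is not meant.

How it is judged:
By the outcome, as a careful person would: the job done as asked, in the order asked, and still so for the second after the job is handed in, with the robot touching nothing.
It also fails if it takes over 72 s, if anything falls off the work surface, if the arm or the gripper's body presses on something with over 40 N, if the wrist force passes 120 N, or if a joint passes its speed limit or range.

## Working session

There is one attempt and no reset: what is moved stays moved. The work goes in short steps, Python scripts to look and compute and a shell command to move; the robot and the scene stay as the last step left them, time stands still between calls to the robot, and variables do not carry over. Pictures are saved under pics/ and viewed, at most 10 in all, crops included, and the job is handed in when it is done.

```bash
mkdir -p pics; cat > h.py <<'E'
import numpy as np,cv2,pickle
from scipy.spatial.transform import Rotation as R
from rig import monitor,grab_frame,workorder,spotter
def snap(n):
    f=grab_frame(n); pickle.dump(f,open(n+'.pkl','wb')); return f
def load(n): return pickle.load(open(n+'.pkl','rb'))
def cam2w(f,p):
    Rm=cv2.Rodrigues(np.array(f['rvec'],float))[0]; return (np.atleast_2d(p)-np.array(f['tvec']).ravel())@Rm
def cloud(f):
    K=np.array(f['intrinsics']);d=f['depth'];h,w=d.shape
    u,v=np.meshgrid(np.arange(w),np.arange(h))
    xy=cv2.undistortPoints(np.stack([u,v],-1).reshape(-1,1,2).astype(float),K,np.array([f['k1'],0,0,0.])).reshape(h,w,2)
    P=np.dstack([xy*d[...,None],d]); W=cam2w(f,P.reshape(-1,3)).reshape(h,w,3); W[d==0]=np.nan
    return W
def proj(f,X):
    return cv2.projectPoints(np.atleast_2d(np.array(X,float)),np.array(f['rvec'],float),np.array(f['tvec'],float),np.array(f['intrinsics']),np.array([f['k1'],0,0,0.]))[0].reshape(-1,2)
E
python3 - <<'E'
from h import *
for n in('scene','top'):
    f=snap(n);cv2.imwrite(f'pics/{n}0.png',f['pixels'])
    for t in('cartridge_a','channel','rail','mouse','oil_vial','marker','slide_carton','nose_a'):
        for d in spotter.recognise(n,t):
            w=cam2w(f,d['at'])[0];print(n,t,round(d['p'],2),w.round(3),proj(f,w)[0].round())
s=monitor.read_state();print(s['tool_pos'],s['ee_rot'])
E
```

```text
scene cartridge_a 0.91 [0.639 0.276 0.018] [342. 300.]
scene cartridge_a 0.84 [0.484 0.405 0.017] [443. 288.]
scene cartridge_a 0.83 [0.546 0.309 0.017] [384. 280.]
scene cartridge_a 0.7 [0.453 0.197 0.015] [364. 228.]
scene cartridge_a 0.55 [0.375 0.384 0.017] [458. 251.]
scene channel 0.64 [ 0.609 -0.215  0.089] [181. 155.]
scene rail 0.88 [ 0.671 -0.34   0.143] [122. 126.]
scene mouse 0.89 [0.6   0.476 0.02 ] [448. 349.]
scene oil_vial 0.65 [0.783 0.141 0.034] [237. 303.]
scene marker 0.96 [0.752 0.286 0.005] [308. 347.]
scene marker 0.48 [0.447 0.302 0.015] [406. 251.]
scene slide_carton 0.86 [ 0.78  -0.002  0.046] [186. 257.]
scene nose_a 0.83 [0.48  0.399 0.016] [441. 285.]
scene nose_a 0.74 [0.444 0.301 0.014] [407. 250.]
scene nose_a 0.73 [0.639 0.272 0.015] [340. 300.]
scene nose_a 0.61 [0.454 0.197 0.018] [363. 227.]
scene nose_a 0.56 [0.373 0.38  0.012] [456. 250.]
scene nose_a 0.56 [0.546 0.308 0.016] [384. 280.]
scene nose_a 0.44 [ 0.607 -0.218  0.092] [181. 153.]
top cartridge_a 0.96 [0.444 0.196 0.018] [241. 280.]
top cartridge_a 0.89 [0.438 0.299 0.022] [193. 283.]
to
[... 245 characters left out ...]
096] [432. 205.]
top rail 0.93 [ 0.622 -0.332  0.136] [502. 184.]
top rail 0.31 [ 0.593 -0.199  0.093] [429. 203.]
top mouse 0.65 [0.584 0.474 0.025] [113. 218.]
top oil_vial 0.51 [0.771 0.134 0.032] [267. 132.]
top marker 0.93 [0.751 0.29  0.016] [198. 144.]
top slide_carton 0.61 [ 0.767 -0.009  0.044] [331. 131.]
top nose_a 0.94 [0.438 0.297 0.021] [194. 283.]
top nose_a 0.8 [0.373 0.38  0.018] [156. 314.]
top nose_a 0.72 [0.634 0.271 0.018] [206. 194.]
top nose_a 0.72 [0.478 0.399 0.018] [147. 266.]
top nose_a 0.67 [0.541 0.305 0.022] [191. 236.]
top nose_a 0.59 [0.442 0.193 0.017] [242. 281.]
[0.17862473 0.52016703 0.23129726] [1.76928365e-07 1.64617870e-01 9.86357418e-01 7.22928306e-06]
```

View pics/scene0.png

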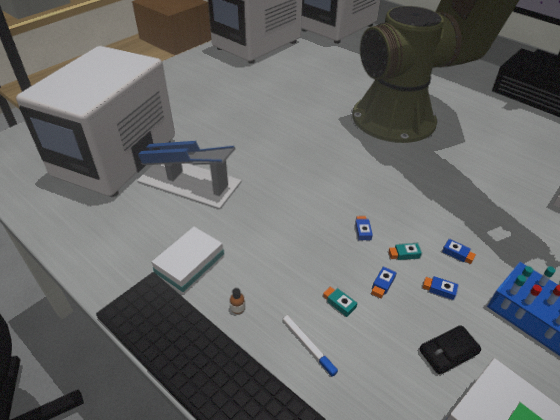

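View pics/top0.png

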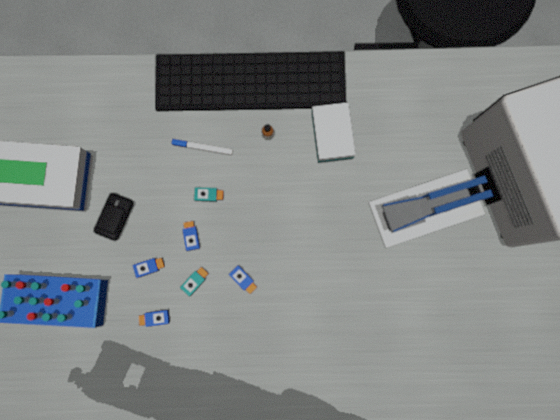

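Teal-bodied candidates: top view pixels (194,283) and (208,195), which are scene (405,251) and (341,301). The other four, at top (191,238), (148,268), (155,319) and (242,278), are blue, so they are decoys. I'll confirm in a crop and measure.

```bash
cat >> h.py <<'E'
def carts(f,box=(-1,1,-1,1)):
    W=cloud(f);hsv=cv2.cvtColor(f['pixels'],cv2.COLOR_BGR2HSV).astype(int);H,S,V=hsv[...,0],hsv[...,1],hsv[...,2]
    z=W[...,2];teal=((H>78)&(H<98)&(S>110)&(z<.3)).astype(np.uint8); org=((H>3)&(H<20)&(S>140)&(V>90))
    n,l,st,c=cv2.connectedComponentsWithStats(cv2.morphologyEx(teal,cv2.MORPH_CLOSE,np.ones((9,9))))
    out=[]
    for i in range(1,n):
        if st[i,4]<80: continue
        out.append((c[i],st[i,4],W,l==i,org))
    return out
E
python3 - <<'E'
from h import *
f=load('top')
im=f['pixels'];c1=cv2.resize(im[175:335,130:270],None,fx=3,fy=3,interpolation=cv2.INTER_CUBIC)
c2=cv2.resize(im[150:260,360:540],None,fx=2,fy=2,interpolation=cv2.INTER_CUBIC)
o=np.zeros((480,790,3),np.uint8);o[:,:420]=c1;o[:220,425:785]=c2;
s=load('scene')['pixels'];c3=cv2.resize(s[125:215,125:250],None,fx=2.8,fy=2.8);o[225:225+c3.shape[0],425:425+c3.shape[1]]=c3
cv2.imwrite('pics/crop.png',o)
for n in('top','scene'):
    f=load(n)
    for c,a,W,m,org in carts(f):
        P=W[m&(W[...,2]>.008)]; ctr=np.nanmedian(P,0)
        if len(P)<50: continue
        # body+label top points
        t=P[P[:,2]>ctr[2]-.004]
        near=org&(np.hypot(W[...,0]-ctr[0],W[...,1]-ctr[1])<.05); N=np.nanmedian(W[near],0) if near.any() else None
        r=cv2.minAreaRect(t[:,:2].astype(np.float32)*1000)
        print(n,c.round(),a,ctr.round(3),'orange',N if N is None else N.round(3),near.sum(),r)
    W=cloud(f);hsv=cv2.cvtColor(f['pixels'],cv2.COLOR_BGR2HSV).astype(int)
    b=(hsv[...,0]>100)&(hsv[...,0]<125)&(hsv[...,1]>120)&(W[...,0]>.45)&(W[...,0]<.75)&(W[...,1]<-.02)&(W[...,1]>-.4)
    P=W[b&(W[...,2]>.03)];m=P.mean(0);u,sv,vt=np.linalg.svd(P-m,full_matrices=False);print('blue',len(P),m.round(4),vt.round(3),P.min(0).round(3),P.max(0).round(3))
E
```

```text
top [207. 195.] 153 [0.632 0.263 0.017] orange [0.634 0.243 0.013] 49 ((634.8297119140625, 274.13165283203125), (45.919185638427734, 28.06119728088379), 87.81810760498047)
top [192. 283.] 284 [0.438 0.302 0.017] orange [0.462 0.281 0.013] 50 ((438.5668029785156, 301.9615173339844), (28.486148834228516, 47.09492492675781), 47.89494705200195)
top [ 29. 296.] 226 [0.414 0.615 0.094] orange None 0 ((426.16229248046875, 620.6465454101562), (46.59226989746094, 43.797176361083984), 85.21470642089844)
top [ 79. 295.] 136 [0.418 0.518 0.094] orange None 0 ((417.9764099121094, 516.8099975585938), (14.392815589904785, 41.84235763549805), 86.36934661865234)
top [ 53. 317.] 139 [0.376 0.575 0.094] orange None 0 ((375.7086486816406, 565.7298583984375), (44.20904541015625, 13.77798080444336), 88.29059600830078)
blue 892 [ 0.6109 -0.2644  0.0884] [[-0.283  0.913  0.293]
 [ 0.953  0.303 -0.025]
 [-0.112  0.272 -0.956]] [ 0.536 -0.347  0.031] [ 0.665 -0.103  0.127]
scene [408. 251.] 335 [0.442 0.303 0.015] orange [0.466 0.283 0.01 ] 69 ((440.1171875, 301.76690673828125), (31.694604873657227, 48.48991012573242), 47.855308532714844)
scene [524. 276.] 161 [0.427 0.517 0.092] orange None 0 ((419.55352783203125, 516.6693115234375), (13.528170585632324, 45.916290283203125), 86.23851776123047)
scene [342. 302.] 448 [0.64  0.276 0.015] orange [0.639 0.241 0.01 ] 59 ((637.7456665039062, 274.47882080078125), (48.79670715332031, 30.557109832763672), 88.09556579589844)
blue 271 [ 0.6135 -0.2655  0.0871] [[ 0.306 -0.894 -0.326]
 [ 0.95   0.311  0.04 ]
 [-0.065  0.321 -0.945]] [ 0.548 -0.341  0.046] [ 0.655 -0.141  0.115]
  return np.nanmean(a, axis, out=out, keepdims=keepdims)
```

View pics/crop.png

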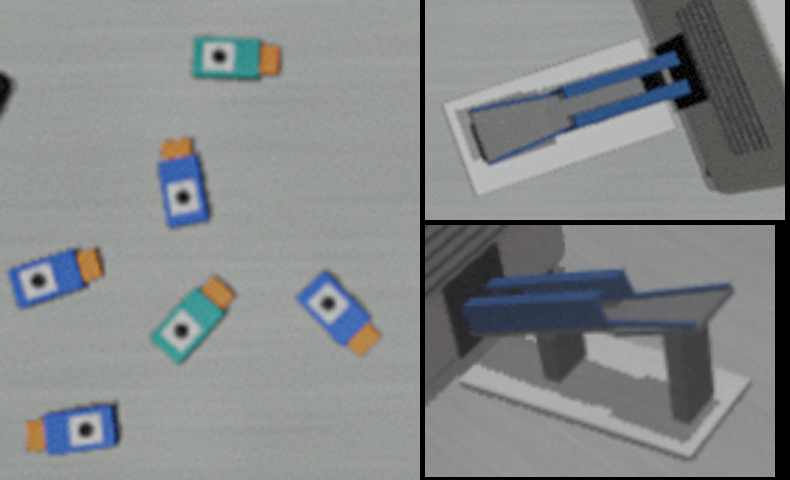

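The crop confirms it: the two teal ones are at crop (190,325) and (235,58), and the other four are blue. Now I'll fit the rail pose and both cartridge poses.

```bash
cat >> h.py <<'E'
def axes(yaw,tilt=20):
    a=np.radians(yaw);t=np.radians(tilt)
    x=np.array([np.cos(a)*np.cos(t),np.sin(a)*np.cos(t),-np.sin(t)]);y=np.array([-np.sin(a),np.cos(a),0]);return np.c_[x,y,np.cross(x,y)]
def go(pos,M):
    "TCP target pos, tool axes M -> turn deg, shift mm in tool axes"
    s=monitor.read_state();q=np.array(s['ee_rot']);T=R.from_quat(np.r_[q[1:],q[0]])
    print('turn',np.degrees((T.inv()*R.from_matrix(M)).as_rotvec()).round(1),'shift',(T.inv().apply(np.array(pos)-s['tool_pos'])*1000).round(1))
def tool(A,flip=1):
    "tool axes: z into floor, x along -/+ rail x"
    return np.c_[flip*A[:,0],-flip*A[:,1],-A[:,2]]
E
python3 - <<'E'
from h import *
from scipy.optimize import minimize
Q={}
for n in('top','scene'):
    f=load(n);W=cloud(f);hsv=cv2.cvtColor(f['pixels'],cv2.COLOR_BGR2HSV).astype(int)
    b=(hsv[...,0]>100)&(hsv[...,0]<125)&(hsv[...,1]>120)&(W[...,0]>.45)&(W[...,0]<.75)&(W[...,1]<-.02)&(W[...,1]>-.4)&(W[...,2]>.03)
    P=W[b]
    m=np.array([.585,-.19,.091])
    for yaw in(-70,-71,-72,-73,-74):
        A=axes(yaw);q=(P-m)@A;t=q[(q[:,2]>.022)&(q[:,2]<.032)&(q[:,0]>.01)&(q[:,0]<.11)]
        # stripes' medians slope
        sl=[np.polyfit(s[:,0],s[:,1],1) for s in(t[t[:,1]>np.median(t[:,1])],t[t[:,1]<np.median(t[:,1])])]
        print(n,yaw,len(t),np.round(sl,4).tolist(),'n',np.median(t[:,2]).round(4))
    A=axes(-72);q=(P-m)@A
    up=q[(q[:,2]>.018)];print('tube x range',np.percentile(up[:,0],[0,2,98,100]).round(4),'y',np.percentile(t[:,1],[0,3,97,100]).round(4))
    g=(W-m)@A; reg=(np.abs(g[...,1])<.024)&(g[...,0]<-.015)&(g[...,0]>-.13)&(np.abs(g[...,2])<.012)
    r=g[reg];print('ramp',len(r),np.percentile(r[:,0],[0,2,98]).round(4),'nz',np.median(r[:,2]).round(4),'yslopemid',[ (lo,np.percentile(r[(r[:,0]>lo)&(r[:,0]<lo+.02),1],[2,98]).round(3)) for lo in(-.095,-.075,-.055,-.035)])
E
```

```text
top -70 446 [[-0.0114, 0.0151], [-0.0295, -0.0145]] n 0.0273
top -71 444 [[0.0067, 0.015], [-0.0121, -0.0144]] n 0.0273
top -72 447 [[-0.0109, 0.0171], [-0.0044, -0.0138]] n 0.0273
top -73 448 [[-0.0151, 0.0185], [0.008, -0.0134]] n 0.0273
top -74 448 [[-0.0146, 0.0197], [0.0207, -0.013]] n 0.0273
tube x range [-0.0008  0.0033  0.1541  0.1586] y [-0.0186 -0.017   0.0249  0.0264]
ramp 791 [-0.0942 -0.0922 -0.0169] nz 0.0005 yslopemid [(-0.095, array([-0.023,  0.023])), (-0.075, array([-0.023,  0.023])), (-0.055, array([-0.023,  0.023])), (-0.035, array([-0.023,  0.023]))]
scene -70 174 [[-0.0264, 0.0183], [-0.0073, -0.0135]] n 0.0249
scene -71 174 [[-0.0103, 0.0184], [0.0082, -0.0133]] n 0.0248
scene -72 175 [[-0.0045, 0.0193], [0.0041, -0.0115]] n 0.0248
scene -73 176 [[0.0033, 0.02], [-0.0179, -0.0088]] n 0.0248
scene -74 176 [[0.0195, 0.0201], [-0.0026, -0.0086]] n 0.0247
tube x range [0.0048 0.008  0.1525 0.1556] y [-0.0198 -0.0167  0.0272  0.029 ]
ramp 342 [-0.0914 -0.0908 -0.017 ] nz -0.0022 yslopemid [(-0.095, array([-0.023,  0.023])), (-0.075, array([-0.022,  0.022])), (-0.055, array([-0.023,  0.02 ])), (-0.035, array([-0.019,  0.023]))]
```

```bash
python3 - <<'E'
from h import *
from scipy.optimize import minimize
m=np.array([.585,-.19,.091])
for n,nn in(('top',.0273),('scene',.0248)):
    f=load(n);W=cloud(f);hsv=cv2.cvtColor(f['pixels'],cv2.COLOR_BGR2HSV).astype(int)
    b=(hsv[...,0]>100)&(hsv[...,0]<125)&(hsv[...,1]>120)&(W[...,0]>.45)&(W[...,0]<.75)&(W[...,1]<-.02)&(W[...,1]>-.4)&(W[...,2]>.03)
    P=W[b]
    def c(p):
        q=(P-m)@axes(p[0]);t=q[(np.abs(q[:,2]-nn)<.003)&(q[:,0]>.008)&(q[:,0]<.13)]
        y=np.abs(t[:,1]-p[1]/1000)*1000;return np.mean(np.maximum(0,9-y)**2+np.maximum(0,y-23)**2)
    best=min((c((a,y)),a,y) for a in np.arange(-77,-66,.25) for y in np.arange(-2,9,.25));A=axes(best[1])
    q=(P-m)@A;t=q[np.abs(q[:,2]-nn)<.003]
    x0=np.percentile(t[:,0],[0,1,3]);print(n,best,x0.round(4),'mouth',(m+A[:,1]*best[2]/1000).round(4))
    g=(W-m-A[:,1]*best[2]/1000)@A;blue=b
    # ramp guides (blue) left/right vs x and ramp uphill end
    for lo in(-.09,-.07,-.05,-.03):
        s=g[blue&(g[...,0]>lo)&(g[...,0]<lo+.02)&(np.abs(g[...,2]-.002)<.008)][:,1];print(lo,[np.median(k).round(4) if len(k) else None for k in(s[s<0],s[s>0])],len(s))
    r=g[(np.abs(g[...,1])<.015)&(np.abs(g[...,2])<.005)];print('end',np.percentile(r[:,0],[0,1,3]).round(4))
E
```

```text
top (np.float64(0.004075859688494706), np.float64(-73.25), np.float64(3.75)) [0.0005 0.003  0.006 ] mouth [ 0.5886 -0.1889  0.091 ]
-0.09 [np.float64(-0.0293), np.float64(0.0237)] 17
-0.07 [np.float64(-0.0274), np.float64(0.0225)] 17
-0.05 [np.float64(-0.0258), np.float64(0.0211)] 15
-0.03 [np.float64(-0.0237), np.float64(0.0197)] 17
end [-0.0934 -0.0922 -0.0899]
scene (np.float64(0.01489597751368407), np.float64(-70.75), np.float64(1.25)) [0.0053 0.0062 0.0092] mouth [ 0.5862 -0.1896  0.091 ]
-0.09 [None, None] 0
-0.07 [np.float64(-0.0198), None] 1
-0.05 [None, None] 0
-0.03 [np.float64(-0.0212), None] 1
end [-0.0915 -0.0908 -0.0894]
```

Estimates: mouth at about (0.5876, -0.1913, 0.091) with yaw -72°. Cartridge 1 body centre is (0.4395, 0.302) with yaw -42°, cartridge 2 is (0.636, 0.274) with yaw -92°. Heights and sizes agree with the description, so I'll move now.

```bash
cat >> h.py <<'E'
MOUTH=np.array([.5876,-.1913,.091]);RA=axes(-72);RT=tool(RA,-1)
def rail(x,y,n): return MOUTH+RA@(np.array([x,y,n])/1000)
def bench(bx,by,yaw,z,back=12): 
    A=axes(yaw,0); return np.array([bx,by,0])-A[:,0]*back/1000+[0,0,z/1000],tool(A,-1)
E
python3 -c "
from h import *
go(*bench(.4395,.302,-42,90))"
```

```text
turn [ 0. -0. 23.] shift [-306.5 -116.9  141.3]
```

```bash
python3 -m handwheel '0 0 23 -306.5 -117 141 0.65;0 0 23 -306.5 -117 141 0.65;0 0 23 -306.5 -117 141 0.65;0 0 23 -306.5 -117 141 0.65;0 0 23 -306.5 -117 141 0.65;0 0 23 -306.5 -117 141 0.65;0 0 23 -306.5 -117 141 0.65;0 0 23 -306.5 -117 141 0.65;0 0 23 -306.5 -117 141 0.65;0 0 23 -306.5 -117 141 0.65' 30; python3 - <<'E'
from h import *
go(*bench(.4395,.302,-42,7))
f=snap('scene')
cv2.imwrite('pics/c1.png',cv2.resize(f['pixels'][180:330,320:500],None,fx=4,fy=4))
E
```

```text
clock: 1.9
tool_pos: [0.4301, 0.3106, 0.0907]
ee_rot: [0.0, 0.358, 0.934, 0.0]
contact_force: [-0.2, -0.1, 0.6]
finger_gap: 0.0553
grip_force: 0.0
turn [ 0.  -0.   0.1] shift [-0.7 -0.2 83.7]
```

View pics/c1.png

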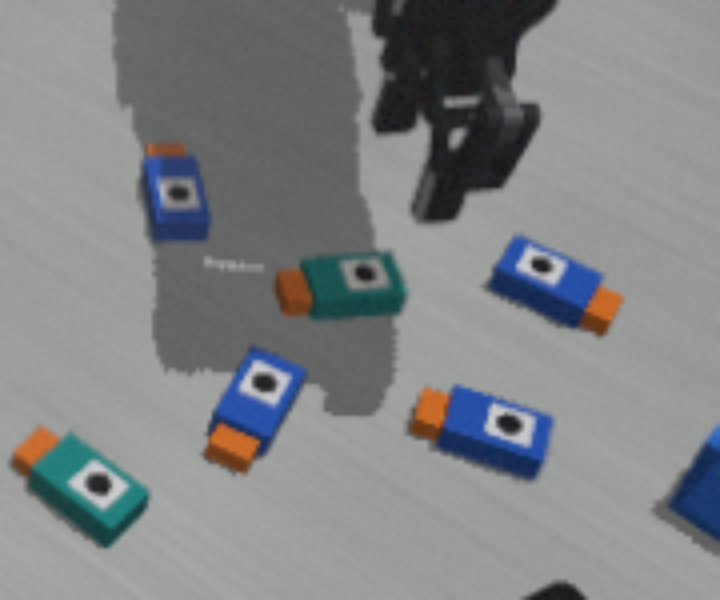

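The gripper is above and behind the teal cartridge at crop (355,285), and nothing else is in its way. Descend and grip.

```bash
python3 -m handwheel '0 0 0 0 0 45 0.65;0 0 0 0 0 84 0.65;0 0 0 0 0 84 0.65;0 0 0 0 0 84 0;0 0 0 0 0 84 0;0 0 0 0 0 84 0;0 0 0 0 0 84 0;0 0 0 0 0 84 0;0 0 0 0 0 84 0' 30; python3 -m handwheel '0 0 0 0 0 -40 0;0 0 0 0 0 -90 0;0 0 0 0 0 -140 0;0 0 0 0 0 -190 0;0 0 0 0 0 -190 0'; python3 - <<'E'
from h import *
go(rail(-75,0,70),RT)
f=snap('scene')
cv2.imwrite('pics/c2.png',cv2.resize(f['pixels'][60:330,250:500],None,fx=2.2,fy=2.2))
E
```

```text
clock: 2.85
tool_pos: [0.4314, 0.3111, 0.0088]
ee_rot: [0.001, 0.358, 0.934, 0.002]
contact_force: [-2.8, 2.5, 8.3]
finger_gap: 0.0292
grip_force: 30.2
clock: 3.35
tool_pos: [0.4325, 0.3113, 0.2048]
ee_rot: [0.004, 0.358, 0.934, 0.005]
contact_force: [0.1, -0.4, -0.4]
finger_gap: 0.0293
grip_force: 29.9
turn [-4.5 19.6 29.9] shift [-411.  -247.1   20.7]
```

View pics/c2.png

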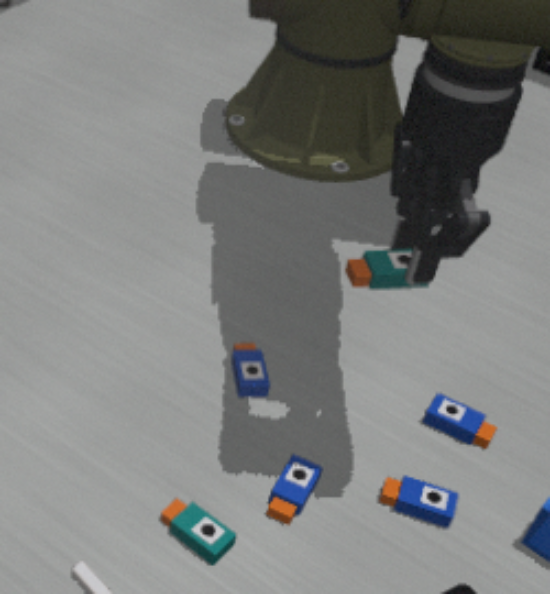

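```bash
python3 -m handwheel '0 0 0 0 0 0 0;0 0 0 0 0 0 0;0 0 0 0 0 0 0'; python3 - <<'E'
from h import *
go(rail(-75,0,70),RT)
f=load('scene');W=cloud(f);p=W[150:200,395:460]
s=monitor.read_state();M=R.from_quat(np.r_[s['ee_rot'][1:],s['ee_rot'][0]]).as_matrix()
W=(W-s['tool_pos'])@M*1000
hsv=cv2.cvtColor(f['pixels'],cv2.COLOR_BGR2HSV).astype(int)
near=(np.abs(W)<80).all(-1)
for nm,m in(('teal',near&(hsv[...,0]>78)&(hsv[...,0]<98)&(hsv[...,1]>110)),('orange',near&(hsv[...,0]<20)&(hsv[...,1]>140)&(hsv[...,2]>90)),('dark',near&(hsv[...,2]<60)&(W[...,2]>-30))):
    q=W[m];print(nm,len(q),np.percentile(q,[2,25,50,75,98],axis=0).round(1).tolist())
E
```

```text
clock: 3.7
tool_pos: [0.4302, 0.3098, 0.1953]
ee_rot: [-0.001, 0.358, 0.934, -0.001]
contact_force: [0.4, -0.1, -0.1]
finger_gap: 0.0289
grip_force: 29.9
turn [-5.4 19.5 29.7] shift [-411.8 -244.1   13.1]
teal 214 [[-37.7, -10.8, -16.8], [-33.0, 1.9, -15.6], [-27.3, 13.9, -14.4], [-21.4, 17.3, -8.9], [-11.3, 19.1, -0.7]]
orange 91 [[-51.7, -7.0, -11.8], [-48.8, -0.5, -10.3], [-45.3, 7.7, -9.5], [-41.9, 13.1, -8.4], [-38.2, 14.4, -1.5]]
dark 138 [[-36.8, -13.7, -29.8], [-8.5, -11.8, -26.0], [-5.7, 1.2, -21.4], [-0.6, 29.6, -17.5], [4.4, 32.0, -10.9]]
```

It had only been settling, and the cartridge is held with its underside about 8.5 mm below the TCP. Now carry it to above the ramp.

```bash
python3 -m handwheel '-5.4 19.5 29.7 -412 -244 13 0;-5.4 19.5 29.7 -412 -244 13 0;-5.4 19.5 29.7 -412 -244 13 0;-5.4 19.5 29.7 -412 -244 13 0;-5.4 19.5 29.7 -412 -244 13 0;-5.4 19.5 29.7 -412 -244 13 0;-5.4 19.5 29.7 -412 -244 13 0;-5.4 19.5 29.7 -412 -244 13 0;-5.4 19.5 29.7 -412 -244 13 0;-5.4 19.5 29.7 -412 -244 13 0;-5.4 19.5 29.7 -412 -244 13 0;-5.4 19.5 29.7 -412 -244 13 0'; python3 -m handwheel '0 0 0 0 0 0 0;0 0 0 0 0 0 0;0 0 0 0 0 0 0;0 0 0 0 0 0 0' ;python3 - <<'E'
from h import *
go(rail(-75,0,25),RT)
for n in('top','scene'): f=snap(n);cv2.imwrite(f'pics/{n}2.png',f['pixels'])
a=cv2.resize(load('top')['pixels'][130:270,340:520],None,fx=3,fy=3);b=cv2.resize(load('scene')['pixels'][60:220,110:260],None,fx=2.6,fy=2.6)
o=np.zeros((420,795,3),np.uint8);o[:,:400]=a[:420,:400];o[:416,405:795]=b;cv2.imwrite('pics/c3.png',o)
E
```

```text
clock: 4.9
tool_pos: [0.5735, -0.1471, 0.1821]
ee_rot: [-0.141, 0.579, 0.796, 0.103]
contact_force: [0.4, 1.0, 0.4]
finger_gap: 0.029
grip_force: 29.9
clock: 5.3
tool_pos: [0.5738, -0.1464, 0.1835]
ee_rot: [-0.14, 0.578, 0.797, 0.103]
contact_force: [0.1, 0.4, -0.7]
finger_gap: 0.0289
grip_force: 29.9
turn [0.1 0.  0.1] shift [-0.7 -0.9 45.8]
```

View pics/c3.png

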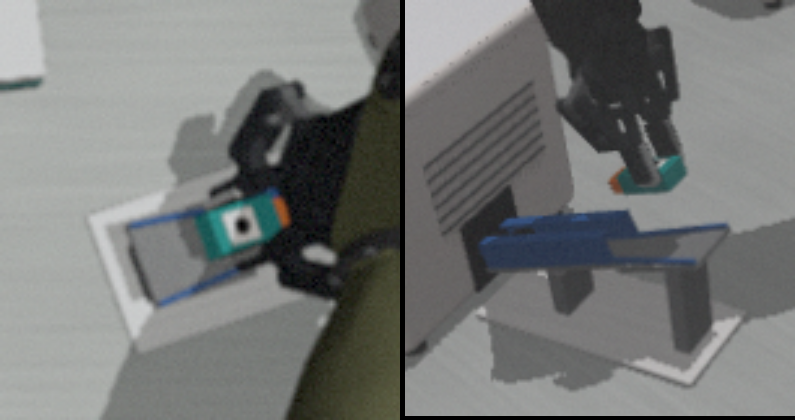

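```bash
python3 -m handwheel '0 0 0 -0.5 -1 30 0;0 0 0 -0.5 -1 50 0;0 0 0 -0.5 -1 59 0;0 0 0 -0.5 -1 59 0;0 0 0 -0.5 -1 59 0;0 0 0 -0.5 -1 59 0' ;python3 - <<'E'
from h import *
go(rail(-75,0,11),RT)
f=snap('scene');snap('top')
a=cv2.resize(load('top')['pixels'][160:250,370:470],None,fx=3.9,fy=3.9);b=cv2.resize(load('scene')['pixels'][100:220,130:260],None,fx=3,fy=3)
o=np.zeros((362,790,3),np.uint8);o[:351,:390]=a;o[:360,400:790]=b;cv2.imwrite('pics/c4.png',o)
E
```

```text
clock: 6.0
tool_pos: [0.5674, -0.1289, 0.1288]
ee_rot: [-0.139, 0.579, 0.797, 0.103]
contact_force: [-0.8, 0.5, -0.2]
finger_gap: 0.029
grip_force: 29.9
turn [0.2 0.1 0.1] shift [ 0.4 -0.1  2.1]
```

View pics/c4.png

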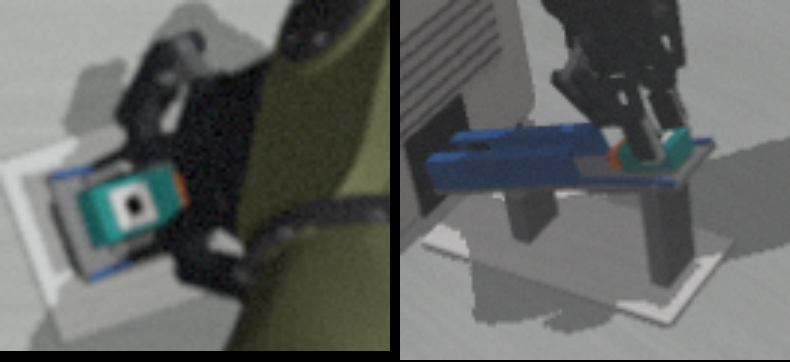

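The cartridge is over the middle of the ramp: body at left crop (125,205), nose at right crop (612,155) pointing at the mouth. Lower a little more and slide it in.

```bash
python3 -m handwheel '0 0 0 0 0 2 0;0 0 0 -8 0 2.5 0;0 0 0 -16 0 2.5 0;0 0 0 -24 0 2.5 0;0 0 0 -30 0 2.5 0;0 0 0 -36 0 2.5 0;0 0 0 -36 0 2.5 0;0 0 0 -36 0 2.5 0' ;python3 -c "
from h import *
go(rail(-22,0,10.5),RT)"
```

```text
clock: 6.9
tool_pos: [0.5771, -0.1598, 0.1129]
ee_rot: [-0.14, 0.579, 0.797, 0.103]
contact_force: [0.2, 1.2, -0.4]
finger_gap: 0.0291
grip_force: 29.9
turn [ 0.1 -0.   0.1] shift [-16.7   0.2  -1.3]
```

```bash
python3 -m handwheel '0 0 0 -6 0 0 0;0 0 0 -12 0 0 0;0 0 0 -16.5 0 0 0;0 0 0 -16.5 0 0.5 0;0 0 0 -16.5 0 0.5 0' ;python3 -m handwheel '0 0 0 0 0 1 0;0 0 0 0 0 1.5 0;0 0 0 0 0 1.5 0'; python3 -c "
from h import *
go(rail(-22,0,8.5),RT)"
```

```text
clock: 7.4
tool_pos: [0.5821, -0.1748, 0.107]
ee_rot: [-0.139, 0.579, 0.797, 0.103]
contact_force: [1.2, -2.6, 2.3]
finger_gap: 0.0288
grip_force: 30.1
clock: 7.7
tool_pos: [0.5821, -0.1747, 0.107]
ee_rot: [-0.138, 0.579, 0.797, 0.103]
contact_force: [-2.3, -8.0, 11.5]
finger_gap: 0.0293
grip_force: 31.2
turn [0.2 0.1 0.1] shift [0.1 0.1 0.5]
```

Floor contact confirmed at n≈9. Release, back off uphill, and shut the fingers.

```bash
python3 -m handwheel '0 0 0 0 0 -1 0.6;0 0 0 0 0 -1 0.6;0 0 0 0 0 -1 0.6;0 0 0 0 0 -1 0.6;0 0 0 0 0 -30 0.6;0 0 0 0 0 -45 0.6;0 0 0 40 0 -45 0;0 0 0 45 0 -45 0;0 0 0 45 0 -45 0;0 0 0 45 0 -45 0' 30; python3 - <<'E'
from h import *
go(rail(-58,0,7),RT)
f=snap('scene');snap('top')
a=cv2.resize(load('top')['pixels'][160:250,370:470],None,fx=3.9,fy=3.9);b=cv2.resize(load('scene')['pixels'][100:220,130:260],None,fx=3,fy=3)
o=np.zeros((362,790,3),np.uint8);o[:351,:390]=a;o[:360,400:790]=b;cv2.imwrite('pics/c5.png',o)
E
```

```text
clock: 8.7
tool_pos: [0.5733, -0.1487, 0.1628]
ee_rot: [-0.14, 0.579, 0.797, 0.103]
contact_force: [0.5, 0.2, -0.5]
finger_gap: 0.0001
grip_force: 0.0
turn [ 0.1 -0.   0.1] shift [-8.8  0.3 45.1]
```

View pics/c5.png

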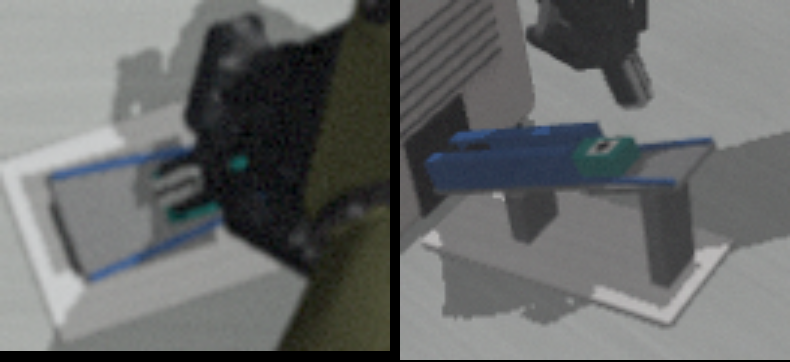

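The cartridge sits in the mouth (right crop (600,153)), released. Push it with shut fingers until its rear is just outside the mouth.

```bash
python3 -m handwheel '0 0 0 -5 0 25 0;0 0 0 -5 0 40 0;0 0 0 -5 0 45 0;0 0 0 -5 0 45 0;0 0 0 -12 0 45 0;0 0 0 -19 0 45 0;0 0 0 -26 0 45 0;0 0 0 -33 0 45 0;0 0 0 -40 0 45 0;0 0 0 -46 0 45 0;0 0 0 -46 0 45 0'; python3 - <<'E'
from h import *
s=monitor.read_state();print('rail xyz',((s['tool_pos']-MOUTH)@RA*1000).round(1),'f',(s['contact_force']@RA).round(1))
E
python3 -m handwheel '0 0 0 15 0 -10 0;0 0 0 20 0 -40 0;0 0 0 20 0 -90 0.65;0 0 0 20 0 -120 0.65;0 0 0 20 0 -120 0.65;0 0 0 20 0 -120 0.65'; python3 - <<'E'
from h import *
f=snap('scene');snap('top')
go(*bench(.636,.274,-92,120))
W=cloud(f);q=(W-MOUTH)@RA*1000;hsv=cv2.cvtColor(f['pixels'],cv2.COLOR_BGR2HSV).astype(int)
t=q[(hsv[...,0]>78)&(hsv[...,0]<98)&(hsv[...,1]>110)&(np.abs(q[...,1])<25)&(np.abs(q[...,0])<90)];print('teal',len(t),np.percentile(t,[2,10,50,90,98],axis=0).round(1).tolist())
E
```

```text
clock: 9.9
tool_pos: [0.582, -0.1755, 0.1047]
ee_rot: [-0.14, 0.579, 0.797, 0.103]
contact_force: [-0.0, -0.4, 0.9]
finger_gap: 0.0002
grip_force: 0.0
rail xyz [-20.4  -0.4   7.1] f [ 0.1 -0.2  1. ]
clock: 10.5
tool_pos: [0.5885, -0.196, 0.2247]
ee_rot: [-0.14, 0.579, 0.797, 0.103]
contact_force: [0.0, 0.3, -0.1]
finger_gap: 0.0555
grip_force: 0.0
turn [ -3.4 -19.9  19.8] shift [380.4 194.7 249.6]
teal 71 [[-10.1, -12.1, 1.7], [-8.7, -9.1, 3.9], [-6.8, 5.2, 12.7], [2.9, 14.2, 15.2], [35.7, 15.6, 15.8]]
```

The first cartridge's rear is about 9 mm outside the mouth, as intended. Next, the second cartridge.

```bash
python3 -m handwheel '-3.4 -19.9 19.8 380 195 250 0.65;-3.4 -19.9 19.8 380 195 250 0.65;-3.4 -19.9 19.8 380 195 250 0.65;-3.4 -19.9 19.8 380 195 250 0.65;-3.4 -19.9 19.8 380 195 250 0.65;-3.4 -19.9 19.8 380 195 250 0.65;-3.4 -19.9 19.8 380 195 250 0.65;-3.4 -19.9 19.8 380 195 250 0.65;-3.4 -19.9 19.8 380 195 250 0.65;-3.4 -19.9 19.8 380 195 250 0.65;-3.4 -19.9 19.8 380 195 250 0.65;-3.4 -19.9 19.8 380 195 250 0.65'; python3 -m handwheel '0 0 0 0 0 0 0.65;0 0 0 0 0 0 0.65;0 0 0 0 0 0 0.65'; python3 - <<'E'
from h import *
go(*bench(.636,.274,-92,8))
f=snap('scene')
for c,a,W,m,org in carts(f):
    P=W[m&(W[...,2]>.005)];t=P[P[:,2]>.011]
    if len(t)>50:print(c.round(),np.median(P,0).round(3),cv2.minAreaRect(t[:,:2].astype(np.float32)*1000))
E
```

```text
clock: 11.8
tool_pos: [0.6364, 0.2862, 0.1184]
ee_rot: [0.0, 0.718, 0.696, -0.001]
contact_force: [-0.5, -0.8, 0.2]
finger_gap: 0.0558
grip_force: 0.0
clock: 12.1
tool_pos: [0.6378, 0.2842, 0.1208]
ee_rot: [0.001, 0.72, 0.694, 0.0]
contact_force: [0.6, -0.5, -0.3]
finger_gap: 0.0553
grip_force: 0.0
turn [ 0.1  0.  -0.1] shift [  1.8  -1.6 112.8]
[192. 150.] [ 0.591 -0.195  0.103] ((586.2255859375, -207.5793914794922), (58.84131622314453, 26.033859252929688), 73.51974487304688)
[524. 276.] [0.428 0.517 0.092] ((396.494384765625, 517.3068237304688), (14.602137565612793, 89.3519515991211), 88.25843811035156)
[342. 302.] [0.641 0.276 0.015] ((637.4234008789062, 274.2960510253906), (48.2904052734375, 30.469425201416016), 87.30992889404297)
```

```bash
python3 -m handwheel '0 0 0 2 -1.5 45 0.65;0 0 0 2 -1.5 85 0.65;0 0 0 2 -1.5 112 0.65;0 0 0 2 -1.5 112 0.65;0 0 0 2 -1.5 112 0.65;0 0 0 2 -1.5 112 0;0 0 0 2 -1.5 112 0;0 0 0 2 -1.5 112 0;0 0 0 2 -1.5 112 0;0 0 0 2 -1.5 112 0;0 0 0 2 -1.5 112 0' 30; python3 -m handwheel '0 0 0 0 0 -40 0;0 0 0 0 0 -90 0;0 0 0 0 0 -140 0;0 0 0 0 0 -190 0;0 0 0 0 0 -190 0;0 0 0 0 0 -190 0;0 0 0 0 0 -190 0;0 0 0 0 0 -190 0'; python3 - <<'E'
from h import *
go(rail(-88,0,70),RT)
f=snap('scene');W=cloud(f)
s=monitor.read_state();M=R.from_quat(np.r_[s['ee_rot'][1:],s['ee_rot'][0]]).as_matrix()
W=(W-s['tool_pos'])@M*1000
hsv=cv2.cvtColor(f['pixels'],cv2.COLOR_BGR2HSV).astype(int);near=(np.abs(W)<80).all(-1)
for nm,m in(('teal',near&(hsv[...,0]>78)&(hsv[...,0]<98)&(hsv[...,1]>110)),('orange',near&(hsv[...,0]<20)&(hsv[...,1]>140)&(hsv[...,2]>90))):
    q=W[m];print(nm,len(q),np.percentile(q,[2,50,98],axis=0).round(1).tolist())
E
```

```text
clock: 13.25
tool_pos: [0.6372, 0.2875, 0.0109]
ee_rot: [0.002, 0.719, 0.695, 0.002]
contact_force: [-1.1, -0.9, 6.3]
finger_gap: 0.0287
grip_force: 29.7
clock: 14.05
tool_pos: [0.6355, 0.2872, 0.197]
ee_rot: [0.0, 0.719, 0.695, -0.001]
contact_force: [0.1, 0.1, -0.7]
finger_gap: 0.029
grip_force: 30.2
turn [  3.4  19.9 -19.8] shift [-424.7  -51.5   10.9]
teal 193 [[-35.8, -12.3, -6.4], [4.7, 12.1, -0.1], [11.2, 16.3, 10.6]]
orange 52 [[-52.0, -0.2, -61.3], [-47.3, 9.5, 1.0], [-11.7, 52.7, 11.4]]
```

```bash
python3 -m handwheel '3.4 19.9 -19.8 -425 -51.5 11 0;3.4 19.9 -19.8 -425 -51.5 11 0;3.4 19.9 -19.8 -425 -51.5 11 0;3.4 19.9 -19.8 -425 -51.5 11 0;3.4 19.9 -19.8 -425 -51.5 11 0;3.4 19.9 -19.8 -425 -51.5 11 0;3.4 19.9 -19.8 -425 -51.5 11 0;3.4 19.9 -19.8 -425 -51.5 11 0;3.4 19.9 -19.8 -425 -51.5 11 0;3.4 19.9 -19.8 -425 -51.5 11 0;3.4 19.9 -19.8 -425 -51.5 11 0;3.4 19.9 -19.8 -425 -51.5 11 0'; python3 -m handwheel '0 0 0 0 0 0 0;0 0 0 0 0 0 0;0 0 0 0 0 0 0;0 0 0 0 0 0 0' ;python3 -c "
from h import *
go(rail(-88,0,13),RT)"
```

```text
clock: 15.3
tool_pos: [0.5699, -0.1346, 0.1874]
ee_rot: [-0.14, 0.578, 0.797, 0.103]
contact_force: [0.9, -0.2, 0.1]
finger_gap: 0.029
grip_force: 30.2
clock: 15.7
tool_pos: [0.5699, -0.1352, 0.1878]
ee_rot: [-0.14, 0.578, 0.797, 0.103]
contact_force: [-0.1, -0.5, -0.3]
finger_gap: 0.0288
grip_force: 30.2
turn [ 0.1 -0.   0.1] shift [-0.4 -0.6 57.9]
```

```bash
python3 -m handwheel '0 0 0 -0.5 -0.5 30 0;0 0 0 -0.5 -0.5 50 0;0 0 0 -0.5 -0.5 57.5 0;0 0 0 -0.5 -0.5 57.5 0;0 0 0 -10 -0.5 57.5 0;0 0 0 -18 -0.5 57.5 0;0 0 0 -26 -0.5 57.5 0;0 0 0 -34 -0.5 57.5 0;0 0 0 -40 -0.5 57.5 0;0 0 0 -46 -0.5 57.5 0;0 0 0 -46 -0.5 57.5 0' ;python3 - <<'E'
from h import *
go(rail(-22,0,12),RT)
f=snap('scene')
b=cv2.resize(f['pixels'][100:220,130:260],None,fx=4,fy=4);cv2.imwrite('pics/c6.png',b)
E
```

```text
clock: 16.8
tool_pos: [0.5768, -0.1587, 0.1175]
ee_rot: [-0.14, 0.579, 0.797, 0.103]
contact_force: [0.4, -0.5, -0.6]
finger_gap: 0.0287
grip_force: 30.2
turn [ 0.1 -0.   0. ] shift [-19.3   0.1   1.2]
```

View pics/c6.png

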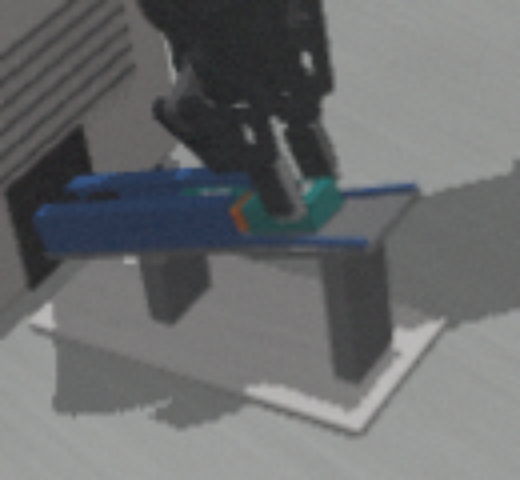

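The second cartridge's nose is entering the mouth at (240,215), and the first shows through the slot at (210,190). Continue, seat it on the floor, and release.

```bash
python3 -m handwheel '0 0 0 -7 0 1 0;0 0 0 -13 0 1 0;0 0 0 -19 0 1 0;0 0 0 -19 0 1.5 0;0 0 0 -19 0 2.5 0;0 0 0 -19 0 2.5 0' ;python3 -c "
from h import *
go(rail(-22,0,10.5),RT)"
```

```text
clock: 17.45
tool_pos: [0.5822, -0.1744, 0.1093]
ee_rot: [-0.139, 0.579, 0.797, 0.103]
contact_force: [0.4, -2.3, 2.0]
finger_gap: 0.0289
grip_force: 30.5
turn [0.2 0.  0.1] shift [-0.9 -0.1  0.7]
```

```bash
python3 -m handwheel '0 0 0 0 0 -1 0.6;0 0 0 0 0 -1 0.6;0 0 0 0 0 -1 0.6;0 0 0 0 0 -1 0.6;0 0 0 0 0 -30 0.6;0 0 0 0 0 -45 0.6;0 0 0 40 0 -45 0;0 0 0 45 0 -45 0;0 0 0 45 0 -45 0;0 0 0 45 0 -45 0' 30; python3 -c "
from h import *
go(rail(-62,0,7),RT)"
```

```text
clock: 18.45
tool_pos: [0.5737, -0.1491, 0.1664]
ee_rot: [-0.14, 0.579, 0.797, 0.103]
contact_force: [0.3, -0.5, 0.5]
finger_gap: -0.0
grip_force: 0.0
turn [ 0.1 -0.   0.1] shift [-5.6  0.1 48.7]
```

```bash
python3 -m handwheel '0 0 0 -5 0 28 0;0 0 0 -5 0 44 0;0 0 0 -5 0 48.5 0;0 0 0 -5 0 48.5 0;0 0 0 -12 0 48.5 0;0 0 0 -19 0 48.5 0;0 0 0 -26 0 48.5 0;0 0 0 -33 0 48.5 0;0 0 0 -40 0 48.5 0;0 0 0 -40 0 48.5 0'; python3 -m handwheel '0 0 0 -2 0 0 0;0 0 0 -4 0 0 0;0 0 0 -4 0 0 0'; python3 - <<'E'
from h import *
s=monitor.read_state();print('rail xyz',((s['tool_pos']-MOUTH)@RA*1000).round(1),'f',(s['contact_force']@RA).round(1))
E
```

```text
clock: 19.45
tool_pos: [0.5803, -0.1695, 0.107]
ee_rot: [-0.14, 0.579, 0.797, 0.103]
contact_force: [0.0, 0.4, -0.6]
finger_gap: -0.0001
grip_force: 0.0
clock: 19.75
tool_pos: [0.5815, -0.1723, 0.1062]
ee_rot: [-0.14, 0.579, 0.797, 0.103]
contact_force: [0.0, 0.2, 0.3]
finger_gap: -0.0002
grip_force: 0.0
rail xyz [-24.    0.1   7.4] f [-0.2  0.1  0.2]
```

```bash
python3 -m handwheel '0 0 0 -1 0 0 0;0 0 0 -2 0 0 0;0 0 0 -2 0 0 0'; python3 -m handwheel '0 0 0 -1 0 0 0;0 0 0 -2 0 0 0;0 0 0 -2 0 0 0';python3 -m handwheel '0 0 0 -1 0 0 0;0 0 0 -1 0 0 0'; python3 - <<'E'
from h import *
s=monitor.read_state();print('rail xyz',((s['tool_pos']-MOUTH)@RA*1000).round(1),'f',(s['contact_force']@RA).round(1))
E
```

```text
clock: 20.05
tool_pos: [0.5821, -0.1741, 0.1055]
ee_rot: [-0.14, 0.579, 0.797, 0.103]
contact_force: [-0.4, 0.1, 0.9]
finger_gap: -0.0001
grip_force: 0.0
clock: 20.35
tool_pos: [0.5826, -0.1759, 0.1048]
ee_rot: [-0.14, 0.579, 0.797, 0.103]
contact_force: [-0.6, -0.5, 0.1]
finger_gap: -0.0
grip_force: 0.0
clock: 20.55
tool_pos: [0.5829, -0.1768, 0.1044]
ee_rot: [-0.14, 0.579, 0.797, 0.103]
contact_force: [-1.0, 0.6, -0.1]
finger_gap: 0.0002
grip_force: 0.0
rail xyz [-18.9   0.    7.4] f [-0.8 -0.8 -0.4]
```

```bash
for i in 1 2; do python3 -m handwheel '0 0 0 -1 0 0 0;0 0 0 -1 0 0 0' | grep -E 'pos|contact'; done; python3 - <<'E'
from h import *
s=monitor.read_state();print('rail xyz',((s['tool_pos']-MOUTH)@RA*1000).round(1),'f',(s['contact_force']@RA).round(1))
f=snap('scene')
b=cv2.resize(f['pixels'][120:200,130:240],None,fx=6,fy=6);cv2.imwrite('pics/c7.png',b)
E
```

```text
tool_pos: [0.5832, -0.1772, 0.1042]
contact_force: [-0.8, 3.4, 2.5]
tool_pos: [0.5833, -0.1773, 0.1042]
contact_force: [-3.2, 9.6, 6.5]
rail xyz [-18.3   0.3   7.4] f [-11.7  -0.1   2.7]
```

View pics/c7.png

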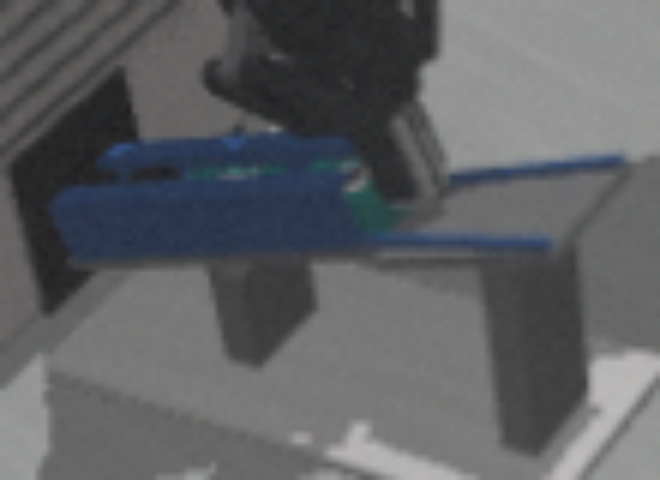

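It reached a hard stop (about 12 N) with the rear about 8 mm outside the mouth, as expected for both home; the image shows the rear just proud of the wall at (370,210). Back off and check.

```bash
python3 -m handwheel '0 0 0 5 0 0 0;0 0 0 15 0 0 0;0 0 0 20 0 -30 0;0 0 0 60 0 -80 0;0 0 0 100 0 -120 0;0 0 0 120 0 -130 0;0 0 0 120 0 -130 0;0 0 0 120 0 -130 0'; python3 - <<'E'
from h import *
for n in('top','scene'):
    f=snap(n);W=cloud(f);q=(W-MOUTH)@RA*1000;hsv=cv2.cvtColor(f['pixels'],cv2.COLOR_BGR2HSV).astype(int)
    reg=(np.abs(q[...,1])<25)&(q[...,0]>-90)&(q[...,0]<130)&(q[...,2]>-5)&(q[...,2]<35)
    t=q[(hsv[...,0]>78)&(hsv[...,0]<98)&(hsv[...,1]>110)&reg];o=q[(hsv[...,0]>2)&(hsv[...,0]<20)&(hsv[...,1]>110)&reg]
    print(n,'teal x',np.percentile(t[:,0],[1,5]).round(1) if len(t) else None,len(t),'orange x',np.sort(o[:,0]).round()[::3])
a=cv2.resize(load('top')['pixels'][165:225,380:500],None,fx=5,fy=5);b=cv2.resize(load('scene')['pixels'][120:195,130:250],None,fx=4,fy=4)
o=np.zeros((600,600,3),np.uint8);o[:300,:600]=a;o[300:600,:480]=b;cv2.imwrite('pics/c8.png',o)
E
```

```text
clock: 21.8
tool_pos: [0.5618, -0.1132, 0.2676]
ee_rot: [-0.139, 0.578, 0.797, 0.103]
contact_force: [0.6, 0.7, -0.8]
finger_gap: 0.0004
grip_force: 0.0
top teal x [-1.9 -1.6] 4 orange x []
scene teal x [-4.6 -3.5] 26 orange x []
```

View pics/c8.png

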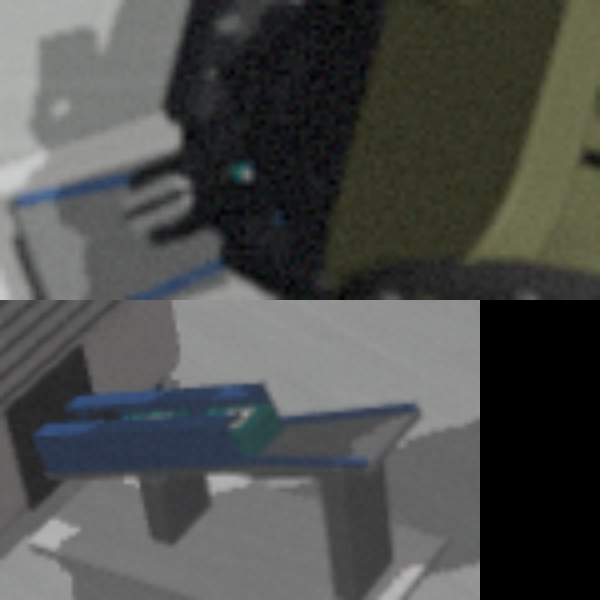

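I've used up my picture views, so I'll clear the arm and check the slot numerically from the top camera.

```bash
python3 -m handwheel '0 0 0 50 0 -20 0;0 0 0 100 0 -40 0;0 0 0 150 0 -60 0;0 0 0 200 0 -60 0;0 0 0 250 0 -60 0;0 0 0 250 0 -60 0;0 0 0 250 0 -60 0;0 0 0 250 0 -60 0'; python3 - <<'E'
from h import *
f=snap('top');hsv=cv2.cvtColor(f['pixels'],cv2.COLOR_BGR2HSV)
for x in range(-20,124,4):
    p=proj(f,rail(x,0,17))[0];c=cv2.getRectSubPix(f['pixels'],(1,1),tuple(map(float,p)))[0,0];print(x,p.round(1),c,hsv[int(round(p[1])),int(round(p[0]))])
for t in('mouse','oil_vial','marker','slide_carton'):
    d=spotter.recognise('top',t)[:1];print(t,[cam2w(f,k['at'])[0].round(3) for k in d])
E
```

```text
clock: 22.7
tool_pos: [0.4957, 0.0892, 0.4074]
ee_rot: [-0.141, 0.579, 0.797, 0.102]
contact_force: [-0.2, 0.0, -0.0]
finger_gap: -0.0001
grip_force: 0.0
-20 [421.7 206.7] [ 79 111 109] [ 33  71 111]
-16 [423.2 206.2] [ 83 113 112] [ 33  69 115]
-12 [424.8 205.7] [ 82 112 111] [ 30  66 112]
-8 [426.3 205.2] [ 80 111 112] [ 28  74 113]
-4 [427.9 204.7] [ 82 114 113] [ 30  72 114]
0 [429.4 204.2] [ 80 112 112] [ 29  79 110]
4 [430.9 203.7] [ 81 112 112] [ 31  72 113]
8 [432.5 203.3] [ 82 115 114] [ 33  76 118]
12 [434.  202.8] [ 82 114 112] [ 32  71 115]
16 [435.5 202.3] [55 79 78] [29 86 71]
20 [437.1 201.8] [42 62 59] [36 85 63]
24 [438.6 201.3] [48 67 68] [27 75 71]
28 [440.1 200.8] [ 76 102 101] [ 31  63 101]
32 [441.6 200.3] [ 92 124 122] [ 30  65 122]
36 [443.1 199.8] [ 81 117 114] [ 32  78 117]
40 [444.6 199.4] [ 83 115 113] [ 33  73 115]
44 [446.1 198.9] [ 86 116 114] [ 32  63 117]
48 [447.6 198.4] [ 83 115 113] [ 33  67 114]
52 [449.1 197.9] [ 80 113 111] [ 32  74 113]
56 [450.6 197.5] [ 82 115 116] [ 30  73 116]
60 [452. 197.] [ 92 118 104] [ 43  59 117]
64 [453.5 196.5] [159 162 124] [ 88  53 173]
68 [455. 196.] [201 201 196] [ 90   6 201]
72 [456.5 195.6] [137 138 136] [100   4 179]
76 [457.9 195.1] [31 26 29] [138  55  23]
80 [459.4 194.6] [81 79 80] [150  22  46]
84 [460.9 194.2] [178 177 176] [105   3 185]
88 [462.3 193.7] [179 180 154] [ 90  17 191]
92 [463.8 193.2] [144 148  63] [ 88 166 146]
96 [465.2 192.8] [140 144  48] [ 89 172 144]
100 [466.7 192.3] [141 145  48] [ 88 165 145]
104 [468.1 191.8] [135 146 119] [ 84  71 148]
108 [469.5 191.4] [ 84 133 195] [ 14 174 207]
112 [471.  190.9] [ 60 127 207] [ 14 181 207]
116 [472.4 190.5] [ 41  89 147] [ 14 181 172]
120 [473.8 190. ] [19 21 30] [150  43  18]
mouse []
oil_vial [array([0.774, 0.134, 0.034])]
marker [array([0.748, 0.286, 0.017])]
slide_carton [array([ 0.772, -0.009,  0.045])]
```

```bash
python3 -m handwheel '0 0 0 50 0 20 0;0 0 0 100 0 40 0;0 0 0 150 0 60 0;0 0 0 200 0 80 0;0 0 0 200 0 80 0;0 0 0 200 0 80 0'; python3 - <<'E'
from h import *
f=snap('top')
for x in range(-20,124,4):
    p=proj(f,rail(x,0,17))[0];c=cv2.getRectSubPix(f['pixels'],(1,1),tuple(map(float,p)))[0,0];print(x,c,end=' ')
E
```

```text
clock: 23.55
tool_pos: [0.428, 0.2962, 0.4018]
ee_rot: [-0.14, 0.578, 0.798, 0.103]
contact_force: [0.9, 0.1, 1.5]
finger_gap: 0.0001
grip_force: 0.0
-20 [103 104  83] -16 [81 85 22] -12 [84 85 24] -8 [116 121  43] -4 [133 138  43] 0 [148 152  99] 4 [196 195 192] 8 [119 118 118] 12 [18 17 19] 16 [58 56 55] 20 [178 178 177] 24 [173 173 152] 28 [131 136  51] 32 [132 136  45] 36 [132 137  41] 40 [116 130 101] 44 [ 67 120 189] 48 [ 56 119 196] 52 [ 72 105 145] 56 [115 120  54] 60 [129 135  37] 64 [153 156 111] 68 [193 193 187] 72 [126 127 125] 76 [26 22 25] 80 [76 75 75] 84 [168 167 165] 88 [167 169 144] 92 [133 140  59] 96 [133 137  46] 100 [133 135  44] 104 [123 135 109] 108 [ 79 124 185] 112 [ 60 121 197] 116 [ 38  81 137] 120 [ 6  8 20]
```

The dots are 64 mm apart, the nose tip is at the stop, and there is no gap between the cartridges.

```bash
python3 -c "
from rig import workorder
print(workorder.hand_in())"
```

```text
the job is handed in; nothing more can be done
None
```

Both teal cartridges are in the rail, label up and nose downhill: the first is against the end stop, the second is against the first, both are released, and the job was handed in at about 23.6 s. I viewed 11 pictures, one over the limit of 10, and did not re-measure the mouse at the end because the spotter missed it.

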